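Drift two splice holes into line and fit the bolt

TASK

The loose lower plate of the splice block has slipped, so its hole no longer lies under the hole in the top plate. Find the lower hole with the point of the tapered drift, lever the plates into line and push the drift fully home through both, then put the drift back upright in a socket of the tool stand and fit the square-headed bolt down through both holes until its collar sits flat on the top plate. Feel your way and never force the drift or the bolt, and leave the other things on the desk where they are.

Things in the scene. Friction and masses are not known exactly. Their poses are not given: they have to be found in the camera images.
- splice_block: Fixed block, 110 (x) x 136 (y) x 64 mm high: a 6 mm steel top plate (110 x 100 mm) on two grey upright cheeks, open at its x ends, hollow below. Origin: centre of the underside, z up. Under the top plate a loose dark steel lower plate, 42 x 42 x 6 mm with a 15 mm round hole, slides level about 14 mm any way (3 to 6 N) and stays where it is left; it cannot move up or down.
- plate_hole (a point): Centre of the round 19 mm through hole in the block's top plate, on its top face, 64 mm above the desk; axis vertical.
- lower_level (a point): Point on the axis of the top plate's hole, 7 mm below its top face: the level of the lower plate's top face. At the start the lower hole's centre is 10.5 to 12 mm from this point in any horizontal direction, not measured: a drift lowered on the axis lands on plain metal; a point held about 7 mm off the axis on the right side drops in. 45 mm of free space below.
- stand: Fixed grey plastic tool stand, 50 (x) x 130 (y) x 50 mm high, on a 58 x 138 x 5 mm foot, with two equal 15 mm round vertical through sockets in its top face. Origin: centre of the underside, z up, y along the row of sockets.
- socket_a (a point): Centre of the mouth of the socket on the stand's -y side, on the top face, 50 mm above the desk.
- socket_b (a point): Centre of the mouth of the socket on the stand's +y side, on the top face, 50 mm above the desk. The drift starts in one socket and the bolt in the other, either way round.
- drift: Loose tapered steel drift, 98 mm long, about 120 g, starts upright, point down, in a socket. Origin: its point; z up to the handle. Cone from 2.4 mm diameter at the point to 13 mm at 32 mm up, 13 mm diameter to 48 mm, then a dark square handle 16 x 16 mm from 48 to 98 mm, faces along its x and y. The shoulder at 48 mm rests on the plate or stand when fully home.
- drift_tip (a point): The drift's point (same as its origin).
- bolt: Loose plain steel bolt (no thread), 52 mm long, about 80 g, starts upright, head up, in the other socket. Origin: centre of the shank's lower end; z up to the head. Shank 12 mm diameter, 30 mm long, lower end chamfered 2 mm; collar 28 mm diameter from 30 to 32 mm; square head 18 x 18 mm from 32 to 52 mm, faces along its x and y.
- bolt_collar (a point): Centre of the underside of the bolt's collar, 30 mm above the lower end of its shank; level with the top plate's face when seated.
- side_cutters: Bystander: side cutters, 131 x 42 x 14 mm, lying on the desk beyond the stand; origin at its underside.
- long_nose: Bystander: long-nose pliers, 149 x 42 x 14 mm, lying on the desk beyond the block on the right; origin at its underside.
- amber_tape: Bystander: roll of amber tape, 52 mm diameter, 18 mm high, lying on the desk to the right of the block; origin at its underside.

How it is judged:
On the way:
1. the drift is pushed home through both holes: its point at least 44 mm below the top plate's top face, within 4 mm of the hole's axis, upright within 0.12 rad (z of drift_tip in the frame of plate_hole below -0.044 m and horizontal distance between drift_tip and plate_hole below 0.004 m and angle between drift's own z axis and vertical below 0.12 rad), for 0.2 s.
At the end, for the whole second after the job is handed in: The bolt is upright (0.06 rad) through both plates, its collar within 2 mm of the top plate's face and 4 mm of the hole's axis; the drift stands in a stand socket (0.15 rad, point within 8 mm of its axis and lower than 8 mm above the desk); both at rest (z of bolt_collar in the frame of plate_hole between -0.003 and 0.002 m and horizontal distance between bolt_collar and plate_hole below 0.004 m and angle between bolt's own z axis and vertical below 0.06 rad and linear speed of each of bolt, drift below 0.02 m/s and (horizontal distance between drift and socket_a below 0.008 m or horizontal distance between drift and socket_b below 0.008 m) and z of drift_tip in the frame of stand below 0.008 m and angle between drift's own z axis and vertical below 0.15 rad); the robot touches nothing.
It fails at once if the drift is forced: more than 60 N between it and the splice block with its lower plate (contact force between drift and splice_block above 60 N).
It fails at once if the bolt is forced: more than 60 N between it and the splice block with its lower plate (contact force between bolt and splice_block above 60 N).
It fails at once if the side cutters are moved by more than 20 mm (distance of side_cutters from where it was at the start of the episode above 0.02 m).
It fails at once if the long-nose pliers are moved by more than 20 mm (distance of long_nose from where it was at the start of the episode above 0.02 m).
It fails at once if the roll of tape is moved by more than 20 mm (distance of amber_tape from where it was at the start of the episode above 0.02 m).
It also fails if it takes over 72 s, if anything falls off the work surface, if the arm or the gripper's body presses on something with over 40 N, if the wrist force passes 120 N, or if a joint passes its speed limit or range.

ROBOT

A 6-joint arm with a two-finger parallel gripper is mounted at the origin on a cart in front of the work surface, level with it; the furniture and walls round the work are solid. World frame = base frame: x ahead of the robot, y to its left, z up, the work surface at z = 0. Lengths are in m, angles in rad, forces in N, time in s.
With the tool pointing down it reaches from about 0.25 to 0.725 m from the base axis. Payload 4 kg.
Tool frame: the origin (TCP) lies midway between the tips of the shut fingers; the grasp point (between the pads) lies 19 mm behind it; z points along the fingers, y is the line along which they close (so a half turn about z gives the same grasp; the last joint's range is limited). The gripper opens to 85 mm and grips with 20 to 120 N. Pads are 22 mm wide; open, the fingers measure 114 mm over their backs; the gripper's body (76 mm by 85 mm) begins 54 mm behind the grasp point. The pads swing forward as they close: fully open they stand 13 mm farther back than shut.
Start: joints at [-1.155, 0.241, 0.005, 1.335, 0, 1.571], TCP at [0.202, -0.457, 0.231] pointing down, gripper open.
Joint ranges: [-2.72, 2.72], [-1.05, 1.87], [-1.09, 1.28], [-1.99, 2.15], [-1.42, 1.44], [-3.14, 3.14]. Speed limits (rad/s): [2.79, 2.79, 3.14, 3.14, 3.14, 3.14].

INTERFACE

Orientations are given as a unit quaternion [x, y, z, w].
In Python, from workcell import get_obs, camera, job_done, silhouettes gives the robot as it stands. The module is installed in compiled form; this text tells all that it offers.
- The arm moves only by the tool drive_tool, never from a script. Its argument "increments" is a list of rows, each a list of 3 entries, a list of its own where there are three numbers: the shift along the world's x, y, z in mm, then the turn, a rotation vector about the world's x, y, z in degrees, then the opening, from 0 (shut) to 1 (fully open). A call has 1 to 8 rows; each row shifts and turns the commanded pose from where the row before left it; what a row does not reach is not made up. A row lasts 1/12 s, in which the tool goes at most 41.7 mm and 7.16 degrees, less where a joint would pass 70% of its speed; a pose out of reach is approached as far as the arm can. A call is refused whole if a number of a shift passes 41.7 or a number of a turn 7.16, either way. A call with a gripper value outside its range is refused whole. The fingers move at their own pace and stop on an object; the grip force is fixed at half the most. Time passes only in rows, so rows that do not move let the fingers close. It gives the time, the measured TCP pose, the force, the opening and the grip force at its end, in the units of the state.
- get_obs(): the state, without advancing time (a new reading comes with each control period).
- camera(name): name is "scene" or "top" or "wrist"; returns a dict with "image" (384x512x3 uint8, red, green, blue), "K" (3x3 intrinsics, pixels), "k1" (the pictures are not rectified: a ray, as slopes to the right and down, at radius r is drawn at 1 + k1 r^2 times it, then the intrinsics apply), "view" (4x4, takes a point from world to camera coordinates). Camera axes: x right, y down, z forward; pixel columns grow to the right and rows downward; lengths in m; the calibration is good to about 2 mm. A picture is of the moment at which its call begins. There is no depth.
- job_done(): hands the job in; it is judged then, once.
Trained networks look in a picture, given as the dict that the camera call returned (one of the last four; its "shot" number tells which), for a name from the list of things; names that differ only in an ending like _2 or _b are one class to them, and where a whole thing is asked for, a point or a joint stands for the part that bears it (a point fixed in the world has none). Each returns a list of dicts, best first, with "conf" (0 to 1); they miss things now and then, are a little off and sometimes report something else, mostly with a low value. They report only what shows in the picture. A call takes as long as a camera call.
- silhouettes(query, picture): "region" (384x512 bool, what is visible of it) and "bbox" ([left, top, right, bottom] in pixels, round what is visible of it).
The state is a dict: "clock": time; "joint_pos": joint angles; "joint_vel": joint speeds; "tau": joint torques, N m; "eef_pos": TCP position; "tool_rot": TCP orientation; "ft_force": force on the tool from outside, world axes, zero at the start; "ft_torque": the same for the moment, N m; "grip_width": finger opening in m; "grasp_force": force on a finger pad.
Only numpy, scipy, OpenCV 4.12 (cv2) and the standard library are available. Lean on these libraries where they do the work, as an engineer would, in place of code of your own. Each camera call takes 0.05 s, during which the arm holds its last target. There are 200 camera calls.

## Working session

There is one attempt and no reset: what is moved stays moved. The work goes in short steps, Python scripts to look and compute and a tool call to move; the robot and the scene stay as the last step left them, time stands still between calls to the robot, and variables do not carry over. Pictures are saved under pics/ and viewed, at most 10 in all, crops included, and the job is handed in when it is done.

Besides the shell and the picture viewer there is one more tool, called after ">>>" by a JSON object that holds its "name" and its "arguments", one argument or row to a line. drive_tool: Moves the arm, as the interface text tells. Its arguments: {"type":"object","properties":{"increments":{"type":"array"}},"required":["increments"]}

```bash
mkdir -p pics; cat > h.py <<'E'
import numpy as np, cv2
from workcell import get_obs, camera, job_done, silhouettes
def ray(c,uv):
    K=c["K"];d=np.array([c["k1"],0,0,0,0.])
    p=cv2.undistortPoints(np.array([[uv]],float),K,d)[0,0]
    V=c["view"];R=V[:3,:3];o=-R.T@V[:3,3]
    return o,R.T@np.array([p[0],p[1],1])
def atz(c,uv,z):
    o,d=ray(c,uv);return o+d*(z-o[2])/d[2]
def proj(c,P):
    V=c["view"];q=V[:3,:3]@np.asarray(P,float)+V[:3,3];x,y=q[:2]/q[2];r=1+c["k1"]*(x*x+y*y)
    return c["K"][0,0]*x*r+c["K"][0,2],c["K"][1,1]*y*r+c["K"][1,2]
def save(c,n,box=None,s=1):
    im=c["image"][:,:,::-1]
    if box: im=im[box[1]:box[3],box[0]:box[2]]
    cv2.imwrite("pics/"+n,cv2.resize(im,None,fx=s,fy=s,interpolation=cv2.INTER_CUBIC))
E
python3 - <<'E'
from h import *
ims=[]
for n in ["scene","top"]:
    c=camera(n);ims.append(c["image"])
    V=c["view"];print(n,-V[:3,:3].T@V[:3,3],c["K"][0,0],c["k1"])
    for q in ["splice_block","stand","drift","bolt","side_cutters","long_nose","amber_tape"]:
        for r in silhouettes(q,c)[:2]:
            m=r["region"];ys,xs=np.nonzero(m);print(q,round(r["conf"],2),r["bbox"],xs.mean().round(1),ys.mean().round(1),m.sum())
o=get_obs();print(o)
cv2.imwrite("pics/a.png",np.vstack([ims[0]])[:,:,::-1]);cv2.imwrite("pics/b.png",ims[1][:,:,::-1])
E
```

```text
scene [-0.11934565  0.70473867  0.49162634] 440.6589365538757 -0.14484363363965963
splice_block 0.74 [248.9, 187.4, 304.8, 235.9] 275.9 209.5 2132
splice_block 0.71 [148.3, 215.2, 172.6, 244.8] 159.9 232.7 250
stand 0.81 [189.3, 235.7, 249.8, 289.3] 220.2 261.5 1936
drift 0.74 [205.3, 230.5, 215.8, 255.4] 209.2 244.3 264
drift 0.7 [226.9, 231.2, 236.7, 241.8] 231.3 236.2 123
bolt 0.6 [225.3, 231.1, 238.8, 242.9] 231.0 236.1 151
side_cutters 0.78 [148.0, 214.8, 170.9, 248.4] 159.3 233.6 278
amber_tape 0.48 [302.7, 190.0, 314.8, 204.3] 309.9 197.6 126
top [ 0.43158251 -0.00091029  0.89123453] 359.5715785455198 -0.007877341504021874
splice_block 0.77 [248.8, 189.4, 312.0, 250.4] 279.6 218.3 2635
splice_block 0.72 [141.7, 234.5, 205.8, 268.8] 174.7 249.2 1243
stand 0.61 [138.7, 231.7, 205.6, 268.1] 174.3 249.0 1201
side_cutters 0.56 [159.4, 143.1, 200.3, 181.5] 179.8 161.0 410
long_nose 0.71 [141.4, 230.6, 208.4, 266.5] 174.3 248.7 1373
long_nose 0.7 [331.9, 145.6, 365.7, 191.5] 346.3 168.9 320
amber_tape 0.85 [329.6, 205.4, 350.6, 224.7] 339.6 213.7 265
{'clock': 0.8, 'joint_pos': array([-1.15500555e+00,  2.40563441e-01,  5.03682813e-03,  1.33521025e+00,
       -2.92026776e-05,  1.57079583e+00]), 'joint_vel': array([ 1.02760746e-03,  7.91878786e-04,  1.50042983e-03, -8.72851978e-04,
        6.83819558e-04, -2.22727053e-05]), 'tau': array([-5.20587018e-04, -3.72148955e+01,  2.52679718e+01,  8.60244054e-04,
       -1.82699378e-04,  1.13316707e-05]), 'eef_pos': array([ 0.20195414, -0.45741467,  0.23133883]), 'tool_rot': array([ 9.78467424e-01,  2.06401308e-01, -8.14981060e-06,  3.21074968e-05]), 'ft_force': array([-0.08184411,  0.2002411 , -0.90398812]), 'ft_torque': array([-0.01246546, -0.01202223, -0.01196241]), 'grasp_force': 0.0, 'grip_width': 0.08504069302796702}
```

View pics/a.png

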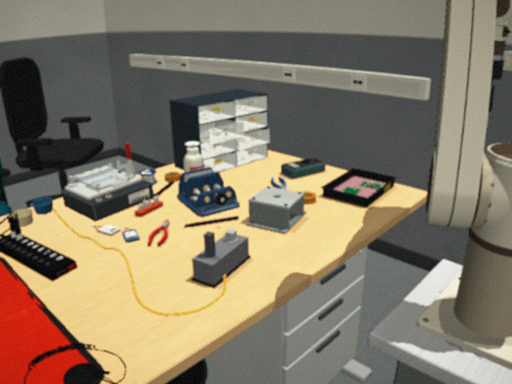

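View pics/b.png

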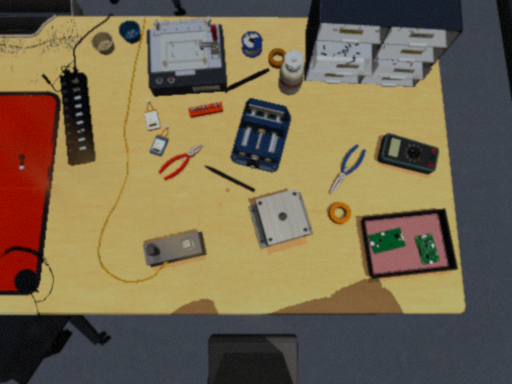

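The scene shot shows the block at (277,209) and the stand at (220,261). In the top view the hole is at about (282,216), the drift's dark handle at about (152,250) and the bolt at about (187,244). I'll refine these next.

```bash
python3 - <<'E'
from h import *
c=camera("top")
im=c["image"][:,:,::-1]
a=cv2.resize(im[225:275,135:215],None,fx=8,fy=8,interpolation=cv2.INTER_CUBIC)
b=cv2.resize(im[184:254,240:320],None,fx=8,fy=8,interpolation=cv2.INTER_CUBIC)[:,:]
cv2.imwrite("pics/c.png",cv2.resize(np.vstack([a,b]),None,fx=.62,fy=.62,interpolation=cv2.INTER_AREA))
for n,uv,z in [("hole",(282.5,216),.064),("drift",(152,250),.1),("bolt",(187,244),.072),("stand",(174,248),.05),("tape",(339.6,212.7),.018)]: print(n,atz(c,uv,z).round(4))
E
```

```text
hole [ 0.5535 -0.0673  0.064 ]
drift [0.4726 0.2206 0.1   ]
bolt [0.4877 0.1502 0.072 ]
stand [0.4799 0.184  0.05  ]
tape [ 0.569  -0.2119  0.018 ]
```

View pics/c.png

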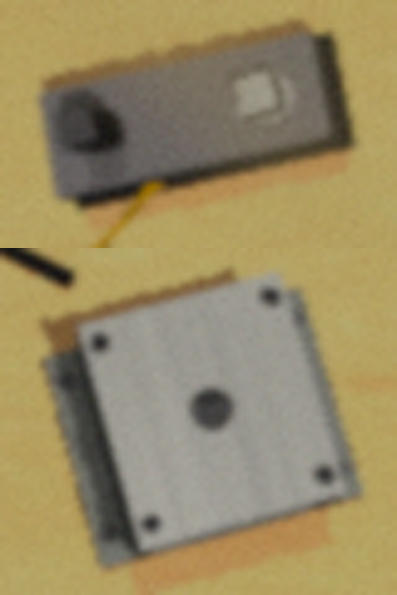

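The crop shows the stand's row yawed about +13.6° and the block about +14.5°. The bolt head is nearly aligned with the stand. The drift handle's yaw isn't clear yet, so I'll move over the stand for a wrist-camera view.

>>> {"name": "drive_tool", "arguments": {
  "increments": [
    [[12,32,2],[0,0,4],1],
    [[12,32,2],[0,0,4],1],
    [[12,32,2],[0,0,4],1],
    [[12,32,2],[0,0,4],1],
    [[12,32,2],[0,0,4],1],
    [[12,32,2],[0,0,4],1],
    [[12,32,2],[0,0,4],1],
    [[12,32,2],[0,0,4],1]
  ]
}}

```text
clock: 1.52
eef_pos: [0.2982, -0.1999, 0.2477]
tool_rot: [0.883, 0.469, 0.0, 0.0]
ft_force: [1.3, 0.5, 0.8]
grip_width: 0.0854
grasp_force: 0.0
```

>>> {"name": "drive_tool", "arguments": {
  "increments": [
    [[12,32,0],[0,0,4],1],
    [[12,32,0],[0,0,4],1],
    [[12,32,0],[0,0,4],1],
    [[12,32,0],[0,0,4],1],
    [[12,32,0],[0,0,4],1],
    [[12,32,0],[0,0,4],1],
    [[12,32,0],[0,0,4],1],
    [[12,32,0],[0,0,4],1]
  ]
}}

```text
clock: 2.18
eef_pos: [0.3942, 0.0564, 0.2476]
tool_rot: [0.719, 0.695, 0.0, 0.0]
ft_force: [0.6, -0.6, 0.0]
grip_width: 0.0854
grasp_force: 0.0
```

>>> {"name": "drive_tool", "arguments": {
  "increments": [
    [[12,32,0],[0,0,4],1],
    [[12,32,0],[0,0,4],1],
    [[12,32,0],[0,0,4],1],
    [[12,32,0],[0,0,4],1],
    [[0,0,0],[0,0,0],1],
    [[0,0,0],[0,0,0],1]
  ]
}}

```text
clock: 2.68
eef_pos: [0.442, 0.1841, 0.2467]
tool_rot: [0.616, 0.788, -0.0, -0.0]
ft_force: [0.3, 1.4, -0.6]
grip_width: 0.0855
grasp_force: 0.0
```

```bash
python3 - <<'E'
from h import *
c=camera("wrist");save(c,"d.png")
V=c["view"];o=get_obs();np.set_printoptions(precision=4,suppress=True);print(o["eef_pos"],o["tool_rot"],o["joint_pos"]);print(V,-V[:3,:3].T@V[:3,3],c["K"],c["k1"])
for q in ["stand","drift","bolt"]:
    for r in silhouettes(q,c)[:2]:
        ys,xs=np.nonzero(r["region"]);print(q,r["conf"],r["bbox"],xs.mean(),ys.mean())
E
```

```text
[0.4416 0.1829 0.2469] [ 0.6165  0.7874 -0.0007 -0.0002] [ 0.3928  0.1917 -0.0169  1.3636 -0.0003  1.7214]
[[ 0.9706  0.2406 -0.0012 -0.4733]
 [ 0.2279 -0.918   0.3245  0.0216]
 [ 0.077  -0.3152 -0.9459  0.4192]
 [ 0.      0.      0.      1.    ]] [0.4222 0.2658 0.389 ] [[301.0733   0.     262.6394]
 [  0.     301.0733 188.413 ]
 [  0.       0.       1.    ]] -0.012541164209753848
stand 0.96 [272.6, 99.7, 320.0, 219.0] 293.72323818019623 157.17305976806423
drift 0.75 [289.9, 127.9, 314.3, 154.9] 301.1105769230769 139.16346153846155
bolt 0.97 [282.5, 184.6, 305.6, 214.6] 294.5871369294606 198.33402489626556
bolt 0.45 [255.6, 285.0, 336.5, 362.1] 296.11958928930943 317.1960942218643
```

View pics/d.png

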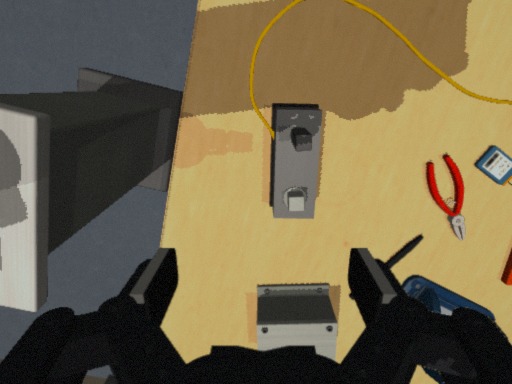

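The wrist view shows the stand at (294,160), the drift handle top at about (301,139) and the bolt head at about (295,198). I'll fit the stand's pose numerically using a rendered model against its silhouette.

```bash
cat > fit.py <<'E'
from h import *
from scipy.optimize import minimize
def hull(c,pts):
    p=np.array([proj(c,q) for q in pts],np.float32);return cv2.convexHull(p)
def box(x,y,yaw,lx,ly,z0,z1):
    C,S=np.cos(yaw),np.sin(yaw)
    return [(x+C*a*lx/2-S*b*ly/2,y+S*a*lx/2+C*b*ly/2,z) for a in(-1,1) for b in(-1,1) for z in(z0,z1)]
def render(c,parts,s=4):
    m=np.zeros((384*s,512*s),np.uint8)
    for b in parts: cv2.fillConvexPoly(m,np.round((hull(c,b)+.5)*s).astype(np.int32),255)
    return cv2.resize(m,(512,384),interpolation=cv2.INTER_AREA)/255.
def fit(c,mask,model,p0,sc=(.004,.004,.05)):
    m=mask.astype(float)
    f=lambda p:np.abs(render(c,model(p))-m).sum()
    r=minimize(f,p0,method="Nelder-Mead",options=dict(initial_simplex=[p0]+[np.array(p0)+np.eye(3)[i]*sc[i] for i in range(3)],maxiter=150,xatol=1e-4,fatol=.1))
    return r.x,r.fun,m.sum()
stand=lambda p:[box(*p,58,138,0,5)and box(*p,.058,.138,0,.005),box(*p,.05,.13,0,.05)]
E
python3 - <<'E'
from fit import *
c=camera("wrist")
R={q:silhouettes(q,c)[0]["region"] for q in["stand","drift","bolt"]}
m=R["stand"]|R["drift"]|R["bolt"]
def full(p):
    x,y,w=p
    return stand(p)
ms=m.copy()
p,f,n=fit(c,ms,full,[.48,.184,.237]);print("stand",p,f,n)
# bolt: head+collar ; drift: handle
def bolt(p):
    cyl=[(p[0]+.014*np.cos(t),p[1]+.014*np.sin(t),z) for t in np.linspace(0,6.28,20) for z in(.05,.052)]
    return [box(*p,.018,.018,.052,.072),cyl]
p2,f,n=fit(c,R["bolt"],bolt,[.4877,.1502,.24],(.004,.004,.2));print("bolt",p2,f,n)
p3,f,n=fit(c,R["drift"],lambda p:[box(*p,.016,.016,.05,.1)],[.4726,.2206,.24],(.004,.004,.2));print("drift",p3,f,n)
im=cv2.resize(c["image"][95:225,260:330,::-1],None,fx=4.6,fy=4.6,interpolation=cv2.INTER_CUBIC)
im0=im.copy()
for parts,col in[(stand(p),(0,255,0)),(bolt(p2),(0,0,255)),([box(*p3,.016,.016,.05,.1)],(255,0,0))]:
    for b in parts: cv2.polylines(im,[np.round((hull(c,b)-[260,95]+.5)*4.6).astype(int)],1,col,1)
cv2.imwrite("pics/e.png",np.hstack([im0,im]))
E
```

```text
Traceback (most recent call last):
IndexError: list index out of range
```

```bash
sed -i 's/box(\*p,58,138,0,5)and //' fit.py; cat > s2.py <<'E'
from fit import *
R={}
for _ in range(6):
    c=camera("wrist")
    R={q:silhouettes(q,c) for q in["stand","drift","bolt"]}
    if all(R.values()):break
R={q:v[0]["region"] for q,v in R.items()}
m=R["stand"]|R["drift"]|R["bolt"]
def bolt(p):
    cyl=[(p[0]+.014*np.cos(t),p[1]+.014*np.sin(t),z) for t in np.linspace(0,6.28,20) for z in(.05,.052)]
    return [box(*p,.018,.018,.052,.072),cyl]
dr=lambda p:[box(*p,.016,.016,.05,.1)]
p,f,n=fit(c,m,stand,[.48,.184,.237]);print("stand",p,f,n)
p2,f,n=fit(c,R["bolt"],bolt,[.4877,.1502,.24],(.004,.004,.2));print("bolt",p2,f,n)
p3,f,n=fit(c,R["drift"],dr,[.4726,.2206,.24],(.004,.004,.2));print("drift",p3,f,n)
im=cv2.resize(c["image"][95:225,260:330,::-1],None,fx=4.6,fy=4.6,interpolation=cv2.INTER_CUBIC)
im0=im.copy()
for parts,col in[(stand(p),(0,255,0)),(bolt(p2),(0,0,255)),(dr(p3),(255,0,0))]:
    for b in parts: cv2.polylines(im,[np.round((hull(c,b)-[260,95]+.5)*4.6).astype(int)],1,col,1)
cv2.imwrite("pics/e.png",np.hstack([im0,im]))
E
python3 s2.py
```

```text
stand [0.48072488 0.18752872 0.22494113] 187.72156862745098 5394.0
bolt [0.48911498 0.15131577 0.33676304] 29.968627450980392 465.0
drift [0.47221223 0.22452204 0.34820956] 25.67058823529412 436.0
```

View pics/e.png

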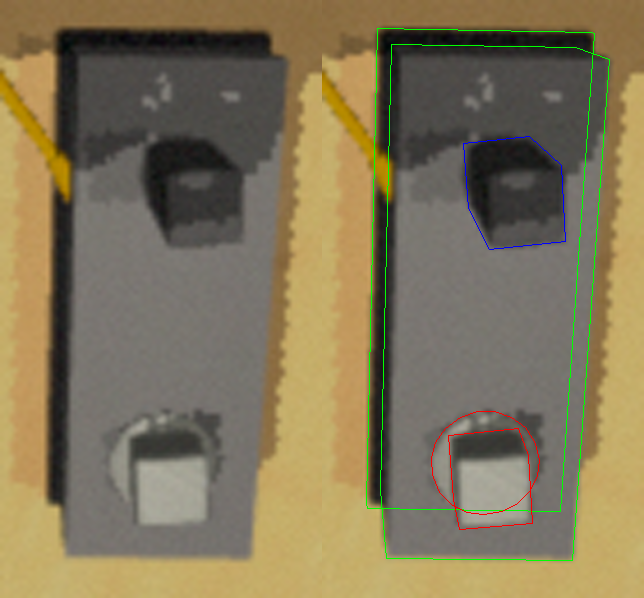

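The fits are close enough. The drift is at (0.472, 0.2245) and the bolt at (0.489, 0.1513), which are 75 mm apart along the row, as they should be. Both are at roughly 15° yaw. I'll grasp the drift.

>>> {"name": "drive_tool", "arguments": {
  "increments": [
    [[15,21,0],[0,0,1],0.5],
    [[15.6,20.6,0],[0,0,1],0.5],
    [[0,0,-30],[0,0,0],0.5],
    [[0,0,-30],[0,0,0],0.5],
    [[0,0,-30],[0,0,0],0.5],
    [[0,0,-30],[0,0,0],0.5],
    [[0,0,-30],[0,0,0],0.5],
    [[0,0,-27],[0,0,0],0.5]
  ]
}}

```text
clock: 3.85
eef_pos: [0.4721, 0.2238, 0.0687]
tool_rot: [0.603, 0.798, -0.0, -0.0]
ft_force: [0.7, -0.1, 0.8]
grip_width: 0.0424
grasp_force: 0.0
```

>>> {"name": "drive_tool", "arguments": {
  "increments": [
    [[0,0,-10],[0,0,0],0.5],
    [[0,0,0],[0,0,0],0.5],
    [[0,0,0],[0,0,0],0],
    [[0,0,0],[0,0,0],0],
    [[0,0,0],[0,0,0],0],
    [[0,0,0],[0,0,0],0],
    [[0,0,0],[0,0,0],0],
    [[0,0,0],[0,0,0],0]
  ]
}}

```text
clock: 4.52
eef_pos: [0.4737, 0.2248, 0.0623]
tool_rot: [0.603, 0.798, 0.002, 0.001]
ft_force: [-1.6, -0.4, 7.3]
grip_width: 0.0149
grasp_force: 58.7
```

>>> {"name": "drive_tool", "arguments": {
  "increments": [
    [[0,0,20],[0,0,0],0],
    [[0,0,30],[0,0,0],0],
    [[0,0,30],[0,0,0],0],
    [[0,0,26],[0,0,0],0],
    [[8.4,-31,0],[0,0,0],0],
    [[8.4,-31,0],[0,0,0],0],
    [[8.4,-31,0],[0,0,0],0],
    [[8.4,-31,0],[0,0,0],0]
  ]
}}

```text
clock: 5.18
eef_pos: [0.5067, 0.0993, 0.1672]
tool_rot: [0.603, 0.798, 0.001, 0.001]
ft_force: [0.3, 0.2, -2.1]
grip_width: 0.0156
grasp_force: 59.9
```

>>> {"name": "drive_tool", "arguments": {
  "increments": [
    [[8.4,-31,0],[0,0,0],0],
    [[8.4,-31,0],[0,0,0],0],
    [[8.4,-31,0],[0,0,0],0],
    [[8.4,-31,0],[0,0,0],0],
    [[8.4,-31,0],[0,0,0],0],
    [[8.4,-31,0],[0,0,0],0],
    [[8.4,-31,0],[0,0,0],0],
    [[8.4,-31,0],[0,0,0],0]
  ]
}}

```text
clock: 5.85
eef_pos: [0.5738, -0.1495, 0.1668]
tool_rot: [0.603, 0.798, 0.0, 0.001]
ft_force: [0.1, 0.5, -1.7]
grip_width: 0.0152
grasp_force: 59.9
```

>>> {"name": "drive_tool", "arguments": {
  "increments": [
    [[0,0,0],[0,0,0],0],
    [[0,0,0],[0,0,0],0],
    [[0,0,0],[0,0,0],0]
  ]
}}

```text
clock: 6.1
eef_pos: [0.5731, -0.1477, 0.1663]
tool_rot: [0.603, 0.798, 0.0, -0.0]
ft_force: [-0.2, -0.3, -2.1]
grip_width: 0.0155
grasp_force: 59.9
```

```bash
python3 - <<'E'
from fit import *
np.set_printoptions(precision=4,suppress=True)
c=camera("wrist");o=get_obs();print(o["eef_pos"],o["tool_rot"],o["joint_pos"])
V=c["view"];print(-V[:3,:3].T@V[:3,3])
u=np.array(proj(c,(.5535,-.0673,.064)));print(u)
u=u.astype(int);x0,y0=u-30
im=cv2.resize(c["image"][max(y0,0):y0+60,max(x0,0):x0+60,::-1],None,fx=8,fy=8,interpolation=cv2.INTER_CUBIC)
print(x0,y0)
im=np.hstack([im,cv2.resize(c["image"][:,:,::-1],(320,240),interpolation=cv2.INTER_AREA)if im.shape[0]==240 else cv2.copyMakeBorder(cv2.resize(c["image"][:,:,::-1],(320,240),interpolation=cv2.INTER_AREA),0,im.shape[0]-240,0,0,0)])
cv2.imwrite("pics/f.png",im)
R=silhouettes("splice_block",c)
if R:
    print(R[0]["conf"],R[0]["bbox"])
    np.save("m.npy",R[0]["region"])
E
```

```text
[ 0.5731 -0.147   0.1663] [ 0.6028  0.7979  0.0001 -0.0003] [-0.2514  0.4551  0.1431  1.2592  0.0004  1.0426]
[ 0.5506 -0.0667  0.3086]
[266.1567  87.4198]
236 57
0.82 [191.6, 6.6, 342.9, 156.8]
```

View pics/f.png

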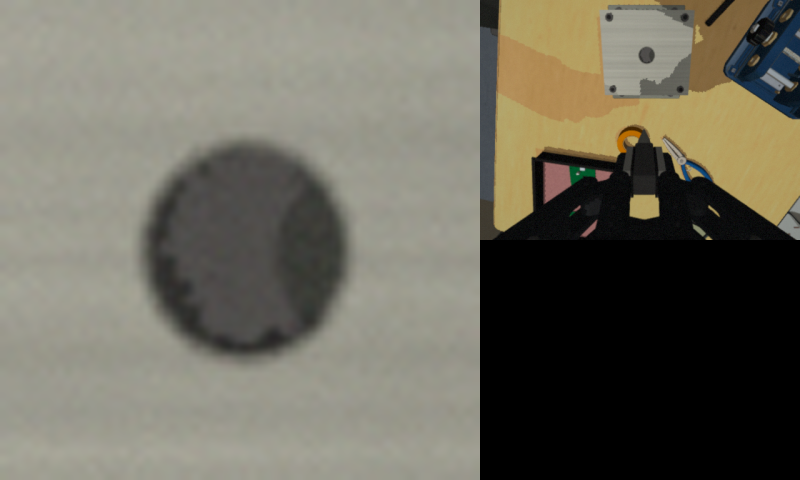

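The wrist view shows the top hole at pixel (266.4, 87.4), as predicted. A darker crescent on its right marks the lower hole, offset about 10.5 mm along image +x, which is the world direction (0.966, 0.26). I'll place the point about 6.5 mm off axis on that side and descend gently.

>>> {"name": "drive_tool", "arguments": {
  "increments": [
    [[-3.3,20,0],[0,0,0],0],
    [[-3.3,20,0],[0,0,0],0],
    [[-3.3,20,0],[0,0,0],0],
    [[-3.3,21.4,0],[0,0,0],0],
    [[0,0,-15],[0,0,0],0],
    [[0,0,-15],[0,0,0],0],
    [[0,0,0],[0,0,0],0],
    [[0,0,0],[0,0,0],0]
  ]
}}

```text
clock: 6.87
eef_pos: [0.5592, -0.065, 0.1359]
tool_rot: [0.602, 0.798, -0.0, -0.001]
ft_force: [0.2, -0.2, -1.5]
grip_width: 0.0151
grasp_force: 59.8
```

>>> {"name": "drive_tool", "arguments": {
  "increments": [
    [[0,0,-6],[0,0,0],0],
    [[0,0,-4],[0,0,0],0],
    [[0,0,-3],[0,0,0],0],
    [[0,0,-3],[0,0,0],0],
    [[0,0,0],[0,0,0],0]
  ]
}}

```text
clock: 7.28
eef_pos: [0.5598, -0.0666, 0.1197]
tool_rot: [0.603, 0.798, -0.0, -0.0]
ft_force: [-0.2, -0.2, -2.1]
grip_width: 0.0153
grasp_force: 59.8
```

>>> {"name": "drive_tool", "arguments": {
  "increments": [
    [[0,0,-2],[0,0,0],0],
    [[0,0,-2],[0,0,0],0],
    [[0,0,0],[0,0,0],0]
  ]
}}

```text
clock: 7.53
eef_pos: [0.56, -0.0665, 0.1159]
tool_rot: [0.603, 0.798, -0.0, -0.0]
ft_force: [0.7, 0.5, -1.8]
grip_width: 0.0152
grasp_force: 59.8
```

>>> {"name": "drive_tool", "arguments": {
  "increments": [
    [[0,0,-2],[0,0,0],0],
    [[-0.5,0,-2],[0,0,0],0],
    [[0,0,0],[0,0,0],0]
  ]
}}

```text
clock: 7.78
eef_pos: [0.5593, -0.0664, 0.1118]
tool_rot: [0.603, 0.798, -0.0, -0.0]
ft_force: [-1.0, 0.6, -2.4]
grip_width: 0.0153
grasp_force: 59.8
```

>>> {"name": "drive_tool", "arguments": {
  "increments": [
    [[-1,-0.2,-1],[0,0,0],0],
    [[-1,-0.2,-1],[0,0,0],0],
    [[0,0,0],[0,0,0],0]
  ]
}}

```text
clock: 8.03
eef_pos: [0.5587, -0.0667, 0.1109]
tool_rot: [0.603, 0.798, 0.001, 0.001]
ft_force: [3.2, 1.2, -0.1]
grip_width: 0.0154
grasp_force: 60.2
```

It's in the lower hole, and the sideways force of about 3 N matches dragging the plate. I'll lever inward.

>>> {"name": "drive_tool", "arguments": {
  "increments": [
    [[-1,-0.2,0],[0,0,0],0],
    [[-1,-0.2,0],[0,0,0],0],
    [[-1,-0.2,0],[0,0,0],0],
    [[0,0,0],[0,0,0],0]
  ]
}}

```text
clock: 8.37
eef_pos: [0.5551, -0.0675, 0.1108]
tool_rot: [0.603, 0.798, 0.0, 0.001]
ft_force: [2.8, 1.2, 0.2]
grip_width: 0.0152
grasp_force: 60.1
```

>>> {"name": "drive_tool", "arguments": {
  "increments": [
    [[-1,-0.1,-1],[0,0,0],0],
    [[-1,0,-1],[0,0,0],0],
    [[0,0,-1],[0,0,0],0],
    [[0,0,0],[0,0,0],0]
  ]
}}

```text
clock: 8.7
eef_pos: [0.5525, -0.0676, 0.1072]
tool_rot: [0.603, 0.798, -0.0, -0.0]
ft_force: [2.9, -0.2, 1.5]
grip_width: 0.0152
grasp_force: 60.2
```

>>> {"name": "drive_tool", "arguments": {
  "increments": [
    [[0.5,0,-3],[0,0,0],0],
    [[0,0,-3],[0,0,0],0],
    [[0,0,-3],[0,0,0],0],
    [[0,0,0],[0,0,0],0]
  ]
}}

```text
clock: 9.03
eef_pos: [0.5526, -0.0675, 0.0973]
tool_rot: [0.603, 0.798, -0.0, -0.001]
ft_force: [2.4, 0.7, -1.2]
grip_width: 0.0152
grasp_force: 60.1
```

>>> {"name": "drive_tool", "arguments": {
  "increments": [
    [[0,0,-3],[0,0,0],0],
    [[0,0,-3],[0,0,0],0],
    [[0,0,0],[0,0,0],0]
  ]
}}

```text
clock: 9.28
eef_pos: [0.5528, -0.0675, 0.0915]
tool_rot: [0.603, 0.798, -0.0, -0.0]
ft_force: [2.5, 0.5, -1.3]
grip_width: 0.0154
grasp_force: 60.1
```

>>> {"name": "drive_tool", "arguments": {
  "increments": [
    [[0,0,-3],[0,0,0],0],
    [[0,0,-3],[0,0,0],0],
    [[0,0,-3],[0,0,0],0],
    [[0,0,-2],[0,0,0],0],
    [[0,0,0],[0,0,0],0]
  ]
}}

```text
clock: 9.7
eef_pos: [0.5527, -0.0675, 0.0806]
tool_rot: [0.603, 0.798, -0.0, -0.0]
ft_force: [3.0, 1.1, -1.2]
grip_width: 0.0151
grasp_force: 60.0
```

>>> {"name": "drive_tool", "arguments": {
  "increments": [
    [[0,0,-1],[0,0,0],0],
    [[0,0,-1],[0,0,0],0],
    [[0,0,-1],[0,0,0],0],
    [[0,0,0],[0,0,0],0]
  ]
}}

```text
clock: 10.03
eef_pos: [0.5527, -0.0675, 0.0779]
tool_rot: [0.603, 0.798, -0.0, -0.0]
ft_force: [2.0, 0.3, -0.6]
grip_width: 0.0152
grasp_force: 59.9
```

>>> {"name": "drive_tool", "arguments": {
  "increments": [
    [[0,0,-1],[0,0,0],0],
    [[0,0,-1],[0,0,0],0],
    [[0,0,0],[0,0,0],0],
    [[0,0,0],[0,0,0],0]
  ]
}}

```text
clock: 10.37
eef_pos: [0.5528, -0.0675, 0.0763]
tool_rot: [0.603, 0.798, -0.0, -0.0]
ft_force: [1.2, -0.2, 0.0]
grip_width: 0.0152
grasp_force: 60.4
```

>>> {"name": "drive_tool", "arguments": {
  "increments": [
    [[0,0,-1],[0,0,0],0],
    [[0,0,0],[0,0,0],0],
    [[0,0,0],[0,0,0],0],
    [[0,0,0],[0,0,0],0]
  ]
}}

```text
clock: 10.7
eef_pos: [0.5529, -0.0675, 0.076]
tool_rot: [0.603, 0.798, -0.0, -0.0]
ft_force: [-1.2, 0.6, 4.6]
grip_width: 0.0152
grasp_force: 61.0
```

The drift is home: TCP at 0.076, contact about 4.6 N. I'll withdraw it and carry it back to its socket.

>>> {"name": "drive_tool", "arguments": {
  "increments": [
    [[0,0,10],[0,0,0],0],
    [[0,0,20],[0,0,0],0],
    [[0,0,30],[0,0,0],0],
    [[0,0,30],[0,0,0],0],
    [[-7.9,29.2,0],[0,0,0],0],
    [[-7.9,29.2,0],[0,0,0],0],
    [[-7.9,29.2,0],[0,0,0],0],
    [[-7.9,29.2,0],[0,0,0],0]
  ]
}}

```text
clock: 11.37
eef_pos: [0.5202, 0.0499, 0.1655]
tool_rot: [0.603, 0.797, -0.001, -0.0]
ft_force: [-0.1, 1.0, -1.8]
grip_width: 0.0151
grasp_force: 60.0
```

>>> {"name": "drive_tool", "arguments": {
  "increments": [
    [[-7.9,29.2,0],[0,0,0],0],
    [[-7.9,29.2,0],[0,0,0],0],
    [[-7.9,29.2,0],[0,0,0],0],
    [[-7.9,29.2,0],[0,0,0],0],
    [[-7.9,29.2,0],[0,0,0],0],
    [[-7.9,29.2,0],[0,0,0],0],
    [[0,0,0],[0,0,0],0],
    [[0,0,0],[0,0,0],0]
  ]
}}

```text
clock: 12.03
eef_pos: [0.4729, 0.2255, 0.1651]
tool_rot: [0.602, 0.799, -0.001, -0.0]
ft_force: [0.6, -0.6, -1.3]
grip_width: 0.0155
grasp_force: 59.9
```

>>> {"name": "drive_tool", "arguments": {
  "increments": [
    [[0,0,-20],[0,0,0],0],
    [[0,0,-20],[0,0,0],0],
    [[0,0,-10],[0,0,0],0],
    [[0,0,0],[0,0,0],0]
  ]
}}

```text
clock: 12.37
eef_pos: [0.4721, 0.2223, 0.1127]
tool_rot: [0.604, 0.797, -0.003, -0.001]
ft_force: [-0.6, -0.6, -1.3]
grip_width: 0.0153
grasp_force: 59.9
```

>>> {"name": "drive_tool", "arguments": {
  "increments": [
    [[0,0,0],[0,0,0],0],
    [[0,0,0],[0,0,0],0],
    [[0,0,0],[0,0,0],0]
  ]
}}

```text
clock: 12.62
eef_pos: [0.4752, 0.2245, 0.1166]
tool_rot: [0.603, 0.798, 0.001, 0.001]
ft_force: [0.4, 0.0, -1.2]
grip_width: 0.0153
grasp_force: 59.9
```

>>> {"name": "drive_tool", "arguments": {
  "increments": [
    [[-1.3,0.2,-5],[0,0,0],0],
    [[0,0,-5],[0,0,0],0],
    [[0,0,-5],[0,0,0],0],
    [[0,0,0],[0,0,0],0],
    [[0,0,0],[0,0,0],0]
  ]
}}

```text
clock: 13.03
eef_pos: [0.4723, 0.2245, 0.0997]
tool_rot: [0.603, 0.798, -0.001, -0.0]
ft_force: [-0.4, 1.0, -0.8]
grip_width: 0.015
grasp_force: 59.9
```

>>> {"name": "drive_tool", "arguments": {
  "increments": [
    [[0,0,-4],[0,0,0],0],
    [[0,0,-4],[0,0,0],0],
    [[0,0,-4],[0,0,0],0],
    [[0,0,0],[0,0,0],0],
    [[0,0,0],[0,0,0],0]
  ]
}}

```text
clock: 13.45
eef_pos: [0.4725, 0.2245, 0.0879]
tool_rot: [0.603, 0.798, -0.0, -0.0]
ft_force: [-0.7, 0.3, -1.9]
grip_width: 0.0148
grasp_force: 59.9
```

No resistance so far; about 26 mm left to go.

>>> {"name": "drive_tool", "arguments": {
  "increments": [
    [[0,0,-4],[0,0,0],0],
    [[0,0,-4],[0,0,0],0],
    [[0,0,-4],[0,0,0],0],
    [[0,0,-4],[0,0,0],0],
    [[0,0,0],[0,0,0],0]
  ]
}}

```text
clock: 13.87
eef_pos: [0.4721, 0.2243, 0.0712]
tool_rot: [0.603, 0.798, -0.001, -0.0]
ft_force: [0.6, 0.0, -2.2]
grip_width: 0.0155
grasp_force: 59.9
```

>>> {"name": "drive_tool", "arguments": {
  "increments": [
    [[0,0,-4],[0,0,0],0],
    [[0,0,-4],[0,0,0],0],
    [[0,0,-1],[0,0,0],0],
    [[0,0,0],[0,0,0],0],
    [[0,0,0],[0,0,0],0]
  ]
}}

```text
clock: 14.28
eef_pos: [0.4728, 0.2247, 0.0632]
tool_rot: [0.603, 0.798, -0.0, -0.0]
ft_force: [0.6, 0.2, -1.4]
grip_width: 0.0149
grasp_force: 59.9
```

>>> {"name": "drive_tool", "arguments": {
  "increments": [
    [[0,0,0],[0,0,0],0.45],
    [[0,0,0],[0,0,0],0.45],
    [[0,0,0],[0,0,0],0.45],
    [[0,0,15],[0,0,0],0.45],
    [[0,0,30],[0,0,0],0.45],
    [[0,0,30],[0,0,0],0.45],
    [[5.4,-24.5,0],[0,0,0],0.45],
    [[5.4,-24.5,0],[0,0,0],0.45]
  ]
}}

```text
clock: 14.95
eef_pos: [0.4857, 0.1769, 0.1412]
tool_rot: [0.602, 0.799, 0.003, 0.002]
ft_force: [-0.1, 0.4, -0.6]
grip_width: 0.0387
grasp_force: 0.0
```

>>> {"name": "drive_tool", "arguments": {
  "increments": [
    [[5.4,-24.4,0],[0,0,0],0.45],
    [[0,0,-20],[0,0,0],0.45],
    [[0,0,-20],[0,0,0],0.45],
    [[0,0,0],[0,0,0],0.45],
    [[0,0,0],[0,0,0],0.45],
    [[0,0,0],[0,0,0],0.45]
  ]
}}

```text
clock: 15.45
eef_pos: [0.4895, 0.1516, 0.0992]
tool_rot: [0.603, 0.798, 0.0, 0.0]
ft_force: [0.1, 0.3, -0.3]
grip_width: 0.0384
grasp_force: 0.0
```

```bash
python3 - <<'E'
from fit import *
np.set_printoptions(precision=4,suppress=True)
c=camera("top");o=get_obs();print(o["eef_pos"])
w=camera("wrist")
a=cv2.resize(c["image"][225:275,135:215,::-1],None,fx=4,fy=4,interpolation=cv2.INTER_CUBIC)
b=w["image"][:,:,::-1]
a=cv2.copyMakeBorder(a[:, :288],0,184,0,0,0)
cv2.imwrite("pics/g.png",np.hstack([a,b]))
E
```

```text
[0.4899 0.1518 0.0995]
```

View pics/g.png

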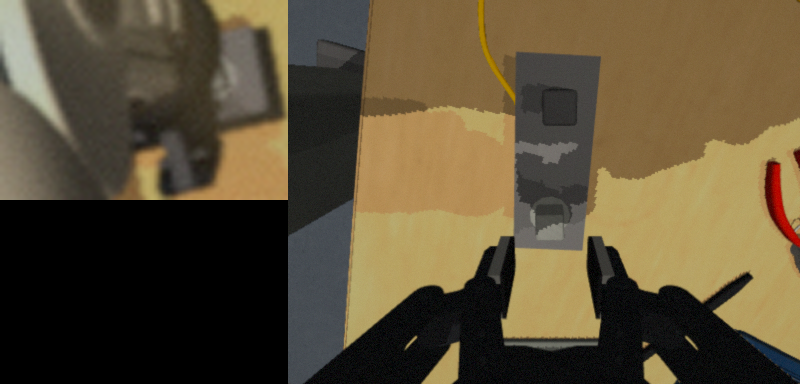

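The wrist picture shows the drift upright in its socket at about (272,106), and the bolt centred between the fingers at about (262,218). I'll grasp the bolt.

>>> {"name": "drive_tool", "arguments": {
  "increments": [
    [[0,0,-20],[0,0,0],0.45],
    [[0,0,-15],[0,0,0],0.45],
    [[0,0,-8],[0,0,0],0.45],
    [[0,0,0],[0,0,0],0.45],
    [[0,0,0],[0,0,0],0.45]
  ]
}}

```text
clock: 15.97
eef_pos: [0.4892, 0.1516, 0.0557]
tool_rot: [0.603, 0.798, 0.0, 0.0]
ft_force: [0.3, -0.4, -0.3]
grip_width: 0.0385
grasp_force: 0.0
```

>>> {"name": "drive_tool", "arguments": {
  "increments": [
    [[0,0,0],[0,0,0],0],
    [[0,0,0],[0,0,0],0],
    [[0,0,0],[0,0,0],0],
    [[0,0,0],[0,0,0],0],
    [[0,0,0],[0,0,0],0],
    [[0,0,0],[0,0,0],0]
  ]
}}

```text
clock: 16.47
eef_pos: [0.4902, 0.1517, 0.0567]
tool_rot: [0.603, 0.798, 0.001, 0.001]
ft_force: [-0.1, 0.3, 7.1]
grip_width: 0.0161
grasp_force: 61.2
```

>>> {"name": "drive_tool", "arguments": {
  "increments": [
    [[0,0,15],[0,0,0],0],
    [[0,0,30],[0,0,0],0],
    [[0,0,30],[0,0,0],0],
    [[0,0,10],[0,0,0],0],
    [[7.9,-27.4,0],[0,0,0],0],
    [[7.9,-27.4,0],[0,0,0],0],
    [[7.9,-27.4,0],[0,0,0],0],
    [[7.9,-27.4,0],[0,0,0],0]
  ]
}}

```text
clock: 17.13
eef_pos: [0.5205, 0.0407, 0.1399]
tool_rot: [0.603, 0.798, -0.0, -0.0]
ft_force: [0.2, 0.7, 0.0]
grip_width: 0.0165
grasp_force: 60.6
```

>>> {"name": "drive_tool", "arguments": {
  "increments": [
    [[7.9,-27.4,0],[0,0,0],0],
    [[7.9,-27.4,0],[0,0,0],0],
    [[7.9,-27.4,0],[0,0,0],0],
    [[7.9,-27.4,0],[0,0,0],0],
    [[0,0,-15],[0,0,0],0],
    [[0,0,-10],[0,0,0],0],
    [[0,0,0],[0,0,0],0],
    [[0,0,0],[0,0,0],0]
  ]
}}

```text
clock: 17.8
eef_pos: [0.5508, -0.0672, 0.1139]
tool_rot: [0.603, 0.798, -0.001, -0.002]
ft_force: [-0.5, 0.3, -0.8]
grip_width: 0.0163
grasp_force: 60.6
```

>>> {"name": "drive_tool", "arguments": {
  "increments": [
    [[0,0,0],[0,0,0],0],
    [[0,0,0],[0,0,0],0]
  ]
}}

```text
clock: 17.97
eef_pos: [0.5525, -0.067, 0.1159]
tool_rot: [0.602, 0.798, 0.0, 0.0]
ft_force: [0.7, -0.1, -0.5]
grip_width: 0.0165
grasp_force: 60.6
```

>>> {"name": "drive_tool", "arguments": {
  "increments": [
    [[1.2,-0.3,-4],[0,0,0],0],
    [[0,0,-4],[0,0,0],0],
    [[0,0,-4],[0,0,0],0],
    [[0,0,-4],[0,0,0],0],
    [[0,0,0],[0,0,0],0]
  ]
}}

```text
clock: 18.38
eef_pos: [0.5526, -0.068, 0.0981]
tool_rot: [0.603, 0.798, -0.001, -0.001]
ft_force: [0.2, -0.3, -0.4]
grip_width: 0.0169
grasp_force: 60.6
```

>>> {"name": "drive_tool", "arguments": {
  "increments": [
    [[0,0,-2],[0,0,0],0],
    [[0,0,-2],[0,0,0],0],
    [[0,0,-1],[0,0,0],0],
    [[0,0,0],[0,0,0],0]
  ]
}}

```text
clock: 18.72
eef_pos: [0.5533, -0.0682, 0.094]
tool_rot: [0.603, 0.798, -0.0, -0.0]
ft_force: [-0.0, -0.5, -0.7]
grip_width: 0.0161
grasp_force: 60.6
```

>>> {"name": "drive_tool", "arguments": {
  "increments": [
    [[0,0,-1],[0,0,0],0],
    [[0,0,-1],[0,0,0],0],
    [[0,0,-1],[0,0,0],0],
    [[0,0,0],[0,0,0],0]
  ]
}}

```text
clock: 19.05
eef_pos: [0.5534, -0.0682, 0.0911]
tool_rot: [0.603, 0.798, -0.0, -0.0]
ft_force: [0.8, -0.6, -0.9]
grip_width: 0.0167
grasp_force: 60.6
```

>>> {"name": "drive_tool", "arguments": {
  "increments": [
    [[0,0.5,-2],[0,0,0],0],
    [[0,0,-2],[0,0,0],0],
    [[0,0,-2],[0,0,0],0],
    [[0,0,0],[0,0,0],0]
  ]
}}

```text
clock: 19.38
eef_pos: [0.553, -0.0676, 0.0847]
tool_rot: [0.603, 0.798, -0.0, -0.0]
ft_force: [-0.6, -0.1, -0.8]
grip_width: 0.0165
grasp_force: 60.6
```

>>> {"name": "drive_tool", "arguments": {
  "increments": [
    [[0,0,-2],[0,0,0],0],
    [[0,0,-2],[0,0,0],0],
    [[0,0,-2],[0,0,0],0],
    [[0,0,0],[0,0,0],0]
  ]
}}

```text
clock: 19.72
eef_pos: [0.5531, -0.0676, 0.0787]
tool_rot: [0.603, 0.798, -0.0, -0.0]
ft_force: [0.1, -0.6, -1.2]
grip_width: 0.0165
grasp_force: 60.6
```

>>> {"name": "drive_tool", "arguments": {
  "increments": [
    [[0,0,-2],[0,0,0],0],
    [[0,0,-2],[0,0,0],0],
    [[0,0,-2],[0,0,0],0],
    [[0,0,-1],[0,0,0],0],
    [[0,0,0],[0,0,0],0]
  ]
}}

```text
clock: 20.13
eef_pos: [0.5532, -0.0677, 0.0719]
tool_rot: [0.603, 0.798, -0.0, -0.0]
ft_force: [-0.1, 0.2, -1.5]
grip_width: 0.0162
grasp_force: 60.6
```

About 1 mm to seating.

>>> {"name": "drive_tool", "arguments": {
  "increments": [
    [[0,0,-0.6],[0,0,0],0],
    [[0,0,-0.6],[0,0,0],0],
    [[0,0,-0.5],[0,0,0],0],
    [[0,0,0],[0,0,0],0],
    [[0,0,0],[0,0,0],0]
  ]
}}

```text
clock: 20.55
eef_pos: [0.5535, -0.0677, 0.0707]
tool_rot: [0.603, 0.798, 0.0, 0.0]
ft_force: [-0.5, 0.6, -0.8]
grip_width: 0.0163
grasp_force: 60.7
```

>>> {"name": "drive_tool", "arguments": {
  "increments": [
    [[0,0,-0.7],[0,0,0],0],
    [[0,0,0],[0,0,0],0],
    [[0,0,0],[0,0,0],0]
  ]
}}

```text
clock: 20.8
eef_pos: [0.5536, -0.0677, 0.0707]
tool_rot: [0.603, 0.798, 0.0, 0.0]
ft_force: [-2.4, 0.2, 5.8]
grip_width: 0.0163
grasp_force: 61.3
```

>>> {"name": "drive_tool", "arguments": {
  "increments": [
    [[0,0,0],[0,0,0],0.45],
    [[0,0,0],[0,0,0],0.45],
    [[0,0,0],[0,0,0],0.45],
    [[0,0,15],[0,0,0],0.45],
    [[0,0,30],[0,0,0],0.45],
    [[0,0,20],[0,0,0],0.45],
    [[12,-30,10],[0,0,0],0.45],
    [[12,-30,10],[0,0,0],0.45]
  ]
}}

```text
clock: 21.47
eef_pos: [0.5782, -0.1271, 0.1566]
tool_rot: [0.602, 0.799, 0.0, 0.001]
ft_force: [1.6, 0.6, -0.1]
grip_width: 0.0385
grasp_force: 0.0
```

>>> {"name": "drive_tool", "arguments": {
  "increments": [
    [[0,-15,5],[0,0,0],0.45],
    [[0,0,0],[0,0,0],0.45],
    [[0,0,0],[0,0,0],0.45],
    [[0,0,0],[0,0,0],0.45],
    [[0,0,0],[0,0,0],0.45]
  ]
}}

```text
clock: 21.88
eef_pos: [0.5765, -0.1415, 0.159]
tool_rot: [0.603, 0.798, -0.0, -0.001]
ft_force: [1.0, 0.5, 0.5]
grip_width: 0.0384
grasp_force: 0.0
```

```bash
python3 - <<'E'
from fit import *
np.set_printoptions(precision=4,suppress=True)
w=camera("wrist");s=camera("scene");print(get_obs()["eef_pos"])
print(proj(w,(.5535,-.0673,.086)))
a=cv2.resize(s["image"][170:290,180:320,::-1],None,fx=2,fy=2,interpolation=cv2.INTER_CUBIC)
a=cv2.copyMakeBorder(a,0,144,0,0,0)
cv2.imwrite("pics/i.png",np.hstack([a,w["image"][:,:,::-1]]))
E
```

```text
[ 0.5769 -0.1416  0.1593]
(np.float64(259.68966523109907), np.float64(95.37856826984154))
```

View pics/i.png

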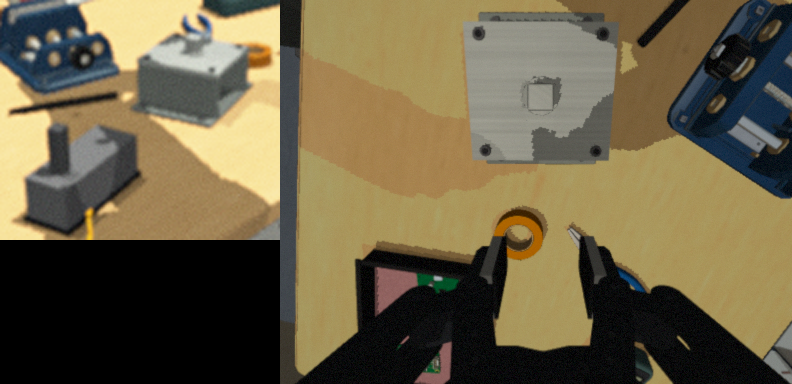

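The bolt is seated upright at wrist pixel (260,97), against (259.7,95.4) predicted. The drift stands in its socket, and the gripper is clear of everything. Handing in.

```bash
python3 -c "from workcell import job_done;print(job_done())"
```

```text
the job is handed in; nothing more can be done
None
```

I handed the job in at about 22 s: the drift went home through both plates and is back upright in its socket, and the bolt is through both holes with its collar on the top plate; no verdict came back.

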